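Bolt down the pressure pot lid crosswise and shut its vent

ROBOT

A 6-joint arm with a two-finger parallel gripper is mounted at the origin on the work surface; the furniture and walls round the work are solid. World frame = base frame: x ahead of the robot, y to its left, z up, the work surface at z = 0. Lengths are in m, angles in rad, forces in N, time in s.
With the tool pointing down it reaches from about 0.425 to 0.95 m from the base axis. Payload 3.5 kg.
Tool frame: the origin (TCP) lies midway between the tips of the shut fingers; the grasp point (between the pads) lies ctrl.grasp_offset behind it (ctrl.grasp_offset is the distance from the TCP to the grasp point, in m); x points along the fingers, y is the direction in which the jaws open and shut, and the axes are right-handed (so a half turn about x gives the same grasp; the last joint's range is limited). The gripper opens to 85 mm and grips with 20 to 120 N. Pads are 22 mm wide; open, the fingers measure 114 mm over their backs; the gripper's body (76 mm by 85 mm) begins 54 mm behind the grasp point. The pads swing forward as they close: fully open they stand 13 mm farther back than shut.
Start: joints at [-1.418, 0.286, 1.577, -0, 1.279, -0.15], TCP at [0.201, -0.644, 0.2] pointing down, gripper open.
Joint ranges: [-2.77, 2.77], [-0.9, 2.22], [0.21, 2.48], [-1.53, 4.67], [0.24, 2.81], [-2.84, 2.84]. Speed limits (rad/s): [2.79, 2.79, 3.14, 3.14, 3.14, 3.14].

INTERFACE

Orientations are given as a unit quaternion [x, y, z, w].
In Python, from plant import readout, read_camera, sign_off, ctrl gives the robot as it stands.
- The arm moves only by the tool drive_tool, never from a script. Its argument "steps" is a list of rows, each a list of 5 numbers: the shift along the tool's x, y, z in cm, then the turn about the tool's x in degrees, then the opening, from 0 (shut) to 1 (fully open). A call has 1 to 10 rows; each row shifts and turns the commanded pose from where the row before left it, along the tool's axes as they then stand; what a row does not reach is not made up. A row lasts 1/10 s, in which the tool goes at most 50 mm and 8.59 degrees, less where a joint would pass 70% of its speed; a pose out of reach is approached as far as the arm can. A call is refused whole if a number of a shift passes 5 or a number of a turn 8.59, either way. A call with a gripper value outside its range is refused whole. The fingers move at their own pace and stop on an object; "force" is the grip in N (left out, the last holds). Time passes only in rows, so rows that do not move let the fingers close. It gives the time, the measured TCP pose, the force and the opening at its end, in the units of the state.
- readout.get_state(): the state, without advancing time (a new reading comes with each control period).
- read_camera(name): name is "side" or "top"; returns a dict with "frame" (480x640x3 uint8, red, green, blue), "vertical_fov" (degrees; the focal length in pixels is half the picture's height over the tangent of half this angle, whatever the lens; pixels are square), "cx", "cy" (the principal point, pixels), "k1" (the pictures are not rectified: a ray, as slopes to the right and down, at radius r is drawn at 1 + k1 r^2 times it, then the intrinsics apply), "eye" and "orientation" of the camera in the world. Camera axes: x right, y up, looking along -z (the intrinsics and any distortion apply to the point x, -y, -z); pixel columns grow to the right and rows downward; lengths in m; the calibration is good to about 2 mm. A picture is of the moment at which its call begins. There is no depth.
- sign_off(): hands the job in, once; it reports no verdict.
The state is a dict: "time": time; "qpos": joint angles; "dq": joint speeds; "joint_efforts": joint torques, N m; "eef_pos": TCP position; "tcp_rot": TCP orientation; "contact_force": force on the tool from outside, world axes, zero at the start; "wrist_torque": the same for the moment, N m; "opening": opening from 0.0 (shut) to 1.0 (fully open).
Only numpy, scipy, OpenCV 4.12 (cv2) and the standard library are available. Lean on these libraries where they do the work, as an engineer would, in place of code of your own. Each camera call takes 0.05 s, during which the arm holds its last target. There are 200 camera calls.

TASK

Seal the pressure pot: tighten the four wing nuts of its lid clockwise and crosswise, always one opposite pair and then the other, in two passes - about 60 degrees on each nut in the first pass, and in the second each one fully home to its stop - so that the lid comes down level on its gasket. Leave the vent open for the air to escape until all four nuts are tight, then turn the vent lever clockwise to its stop, square to the spout. Leave the jar and the tape roll beside the pot where they are.

Things in the scene. Friction and masses are not known exactly. Their poses are not given: they have to be found in the camera images.
- nut_1_wing (a point): Black wing nut 1 of four on the pot's lid, in the pot's +x direction: upright wing 62 mm long, 14 thick, 30 high on a round foot (33 mm across, 17 across at 18 mm above the lid). Point: on its axis, 34 mm above the lid top, 12 mm below the wing's top edge. x along the wing, y through it, z up. A stud end may stand up to 15 mm out of the top. Sinks up to 4 mm as it is tightened.
- nut_1 (a joint): Turn of wing nut 1 (rad), growing clockwise seen from above (tightening). Starts loose at 0 to 0.3; at 2.20 it stops dead, fully tight. Turning moment 0.1 rising to 0.17 Nm; it stays where it is left. 12 mm of travel a turn.
- nut_2_wing (a point): Black wing nut 2 of four on the pot's lid, in its +y direction: upright wing 62 mm long, 14 thick, 30 high on a round foot (33 mm across, 17 across at 18 mm above the lid). Point: on its axis, 34 mm above the lid top, 12 mm below the wing's top edge. x along the wing, y through it, z up. A stud end may stand up to 15 mm out of the top. Sinks up to 4 mm as it is tightened.
- nut_2 (a joint): Turn of wing nut 2 (rad), growing clockwise seen from above (tightening). Starts loose at 0 to 0.3; at 2.20 it stops dead, fully tight. Turning moment 0.1 rising to 0.17 Nm; it stays where it is left. 12 mm of travel a turn.
- nut_3_wing (a point): Black wing nut 3 of four on the pot's lid, in its -x direction, opposite nut 1: upright wing 62 mm long, 14 thick, 30 high on a round foot (33 mm across, 17 across at 18 mm above the lid). Point: on its axis, 34 mm above the lid top, 12 mm below the wing's top edge. x along the wing, y through it, z up. A stud end may stand up to 15 mm out of the top. Sinks up to 4 mm as it is tightened.
- nut_3 (a joint): Turn of wing nut 3 (rad), growing clockwise seen from above (tightening). Starts loose at 0 to 0.3; at 2.20 it stops dead, fully tight. Turning moment 0.1 rising to 0.17 Nm; it stays where it is left. 12 mm of travel a turn.
- nut_4_wing (a point): Black wing nut 4 of four on the pot's lid, in its -y direction, opposite nut 2: upright wing 62 mm long, 14 thick, 30 high on a round foot (33 mm across, 17 across at 18 mm above the lid). Point: on its axis, 34 mm above the lid top, 12 mm below the wing's top edge. x along the wing, y through it, z up. A stud end may stand up to 15 mm out of the top. Sinks up to 4 mm as it is tightened.
- nut_4 (a joint): Turn of wing nut 4 (rad), growing clockwise seen from above (tightening). Starts loose at 0 to 0.3; at 2.20 it stops dead, fully tight. Turning moment 0.1 rising to 0.17 Nm; it stays where it is left. 12 mm of travel a turn.
- lid_top (a point): Middle of the lid of the fixed round steel pressure pot (274 mm across, 138 mm high), at the height of the lid's flat rim; nuts stand 110 mm from it, 90 degrees apart. x and y are the pot's axes, z is square to the lid. The lid rests on a soft rubber gasket: each nut pulls its own side down.
- vent_axis (a point): Turning axis of the vent lever, mid-lid, at the lever's mid-height, 51 mm above the lid top. Below it a brass valve body (top 40 mm above the lid top) with a spout, top 34 mm above the lid, pointing midway between nuts 1 and 2, 59 mm long from the axis; opposite it a gauge up to 50 mm above the lid, within 40 mm of the axis.
- lever_grip (a point): Vent lever's black grip, 48 mm long, 13 wide, 15 high (44 to 59 mm above the lid top). Point: at its mid-height, 42 mm from the turning axis, 16 mm from its outer end. x runs along the lever, away from the axis.
- vent_lever (a joint): Turn of the vent lever (rad), growing clockwise seen from above: 0 open, in line with the spout below it; 1.57 shut, at its stop, square to the spout, pointing midway between nuts 4 and 1. Starts at 0 to 0.3; about 0.06 Nm; stays where left.
- red_cap_jar: Bystander: white jar with a red cap, 72 mm across, 121 mm high, upright; origin at the centre of its underside.
- tape_roll: Bystander: roll of brown packing tape, 104 mm across, 48 mm high, lying flat; origin at the centre of its underside.

How it is judged:
By the outcome, as a careful person would: the job done as asked, in the order asked, and still so for the second after the job is handed in, with the robot touching nothing.
It also fails if it takes over 72 s, if anything falls off the work surface, if the arm or the gripper's body presses on something with over 40 N, if the wrist force passes 120 N, or if a joint passes its speed limit or range.

## Working session

There is one attempt and no reset: what is moved stays moved. The work goes in short steps, Python scripts to look and compute and a tool call to move; the robot and the scene stay as the last step left them, time stands still between calls to the robot, and variables do not carry over. Pictures are saved under pics/ and viewed, about 8 in all and at most 12, crops included, and the job is handed in when it is done.

Besides the shell and the picture viewer there is one more tool, called as name([rows], argument=value, ...), one row to a line, values as JSON. drive_tool: Moves the arm, as the interface text tells. Its arguments: {"type":"object","properties":{"steps":{"type":"array","items":{"type":"array","items":{"type":"number"}}},"force":{"type":"number"}},"required":["steps"]}

```bash
ls; mkdir -p pics; python3 - <<'E'
from plant import readout, read_camera, ctrl
import cv2
s=readout.get_state(); print(s); print(ctrl.grasp_offset)
for n in ("side","top"):
    c=read_camera(n); cv2.imwrite(f"pics/{n}0.png",c["frame"][:,:,::-1]); print({k:v for k,v in c.items() if k!="frame"})
E
```

```text
pics
{'time': 0.0, 'qpos': array([-1.41802243e+00,  2.87198430e-01,  1.57817095e+00, -1.74611750e-05,
        1.27858298e+00, -1.49969178e-01]), 'dq': array([ 0.00065056,  0.00102325,  0.00072412,  0.00218393,  0.00191378,
       -0.0007101 ]), 'joint_efforts': array([ 7.76498528e-04, -4.05970538e+01, -2.92631614e+01, -1.76291819e-04,
        5.72155957e-03, -1.08995496e-05]), 'eef_pos': array([ 0.20117649, -0.64356573,  0.19892868]), 'tcp_rot': array([-0.69901331, -0.10746351,  0.69902747, -0.10579497]), 'contact_force': array([0.42719598, 0.05110455, 0.48714863]), 'wrist_torque': array([-0.00586421, -0.01144679,  0.02682111]), 'opening': 0.9970199930186098}
0.0187
{'vertical_fov': 54.133885389795324, 'cx': 318.67845343058696, 'cy': 234.6844914899792, 'k1': -0.11146962859565085, 'eye': array([0.34614658, 0.64500615, 0.63371269]), 'orientation': array([-0.05945772,  0.45571761,  0.88367788, -0.08887996])}
{'vertical_fov': 46.41912114268453, 'cx': 322.55391175144007, 'cy': 235.14916776300433, 'k1': -0.145300189222269, 'eye': array([ 0.44003962, -0.04941362,  1.21859089]), 'orientation': array([ 0.02534247, -0.03033348, -0.69877515,  0.71424851])}
```

View pics/top0.png

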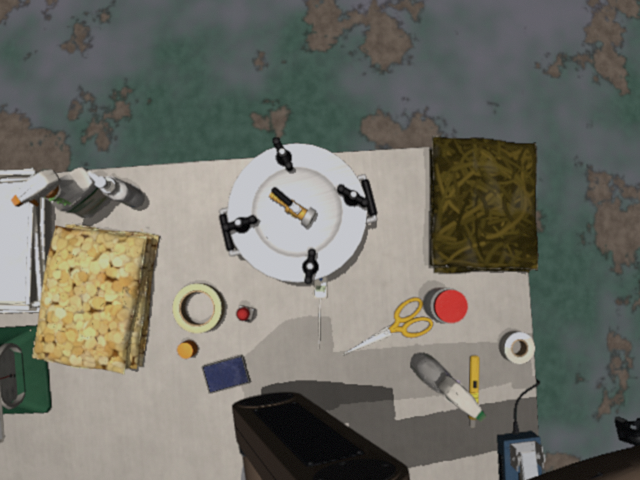

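View pics/side0.png

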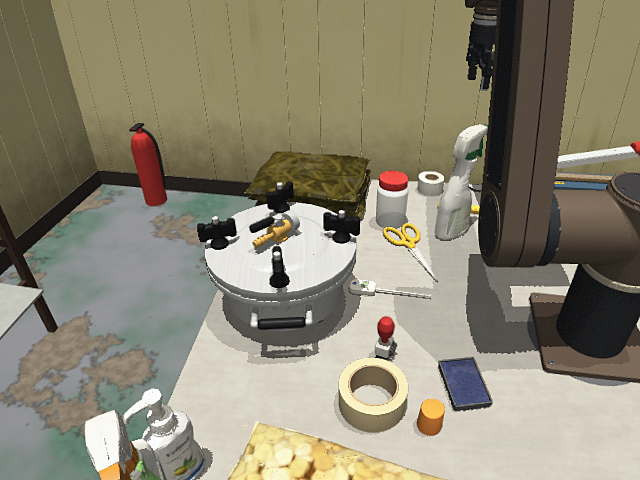

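The top view shows nut 1 at (283,155), nut 2 at (241,225), nut 3 at (310,265) and nut 4 at (355,196). The lever lies over the spout and points up-left, with the gauge at (310,217). In the side view, right is toward the robot. Next I'll measure.

```bash
cat > h.py <<'E'
import numpy as np, cv2
from scipy.spatial.transform import Rotation as R
from plant import readout, read_camera, ctrl
def cam(n): return read_camera(n)
def f(c): return 240/np.tan(np.radians(c["vertical_fov"])/2)
def K(c): return np.array([[f(c),0,c["cx"]],[0,f(c),c["cy"]],[0,0,1]])
def rays(c,px):
    u=cv2.undistortPoints(np.asarray(px,float).reshape(-1,1,2),K(c),np.array([c["k1"],0,0,0])).reshape(-1,2)
    d=np.c_[u[:,0],-u[:,1],-np.ones(len(u))]
    return R.from_quat(c["orientation"]).apply(d)
def onplane(c,px,z):
    d=rays(c,px); return c["eye"]+d*((z-c["eye"][2])/d[:,2])[:,None]
def proj(c,P):
    p=R.from_quat(c["orientation"]).inv().apply(np.atleast_2d(P)-c["eye"])
    q=np.c_[p[:,0],-p[:,1],-p[:,2]]
    return cv2.projectPoints(q,np.zeros(3),np.zeros(3),K(c),np.array([c["k1"],0,0,0]))[0].reshape(-1,2)
def tri(c1,p1,c2,p2):
    a=rays(c1,[p1])[0]; b=rays(c2,[p2])[0]
    t=np.linalg.lstsq(np.c_[a,-b],c2["eye"]-c1["eye"],rcond=None)[0]
    x=c1["eye"]+t[0]*a; y=c2["eye"]+t[1]*b
    return (x+y)/2, np.linalg.norm(x-y)
def st():
    s=readout.get_state(); r=R.from_quat(s["tcp_rot"]).as_matrix()
    g=s["eef_pos"]-ctrl.grasp_offset*r[:,0]
    return s,r,g
E
python3 - <<'E'
from h import *
t=cam("top"); s=cam("side")
S,r,g=st(); print(np.round(r,3), np.round(g,4))
# lid outline in top: gray-white, low saturation bright
hsv=cv2.cvtColor(t["frame"],cv2.COLOR_RGB2HSV)
for n,p in dict(n1=(283,155),n2=(241,225),n3=(310,265),n4=(355,196)).items():
    x,y=p; w=30
    roi=t["frame"][y-w:y+w,x-w:x+w].max(2)<60
    k,l,stt,cen=cv2.connectedComponentsWithStats(roi.astype(np.uint8))
    for i in range(1,k):
        if stt[i,4]>60:
            m=np.argwhere(l==i)[:,::-1]+[x-w,y-w]
            P=onplane(t,m,0.168)[:,:2]; (cx,cy),(a,b),an=cv2.minAreaRect((P*1000).astype(np.float32))
            ev,V=np.linalg.eigh(np.cov(P.T)); 
            print(n,stt[i,4],np.round(P.mean(0),4),"rect",np.round([cx,cy,a,b,an],1),"ang",np.degrees(np.arctan2(V[1,1],V[0,1])).round(1))
tc=cv2.resize(t["frame"][135:290,210:385],None,fx=4.5,fy=3.8,interpolation=cv2.INTER_CUBIC)
tc=cv2.resize(t["frame"][135:290,210:385],(700,620)[:1]+(600,) if 0 else (677,600),interpolation=cv2.INTER_CUBIC)
cv2.imwrite("pics/topc.png",tc[:,:,::-1])
sc=cv2.resize(s["frame"][170:350,190:370],(600,600),interpolation=cv2.INTER_CUBIC)
cv2.imwrite("pics/sidec.png",sc[:,:,::-1])
E
```

```text
[[-0.     0.298 -0.955]
 [ 0.002 -0.955 -0.298]
 [-1.    -0.002 -0.   ]] [ 0.2012 -0.6438  0.2181]
n1 97 [0.699  0.0359] rect [698.4  36.   26.7  15.7  23. ] ang -151.5
n1 194 [0.6648 0.0188] rect [663.   20.4  38.   26.3  10.2] ang -144.9
n2 498 [0.5328 0.1102] rect [526.5 103.2  66.4  70.5   1.3] ang 124.1
n3 266 [ 0.4638 -0.0338] rect [464.5 -33.7  63.7  26.3   1.4] ang 173.9
n4 556 [ 0.5962 -0.1246] rect [ 591.7 -118.2   69.3   62.    14.7] ang 64.6
```

View pics/topc.png

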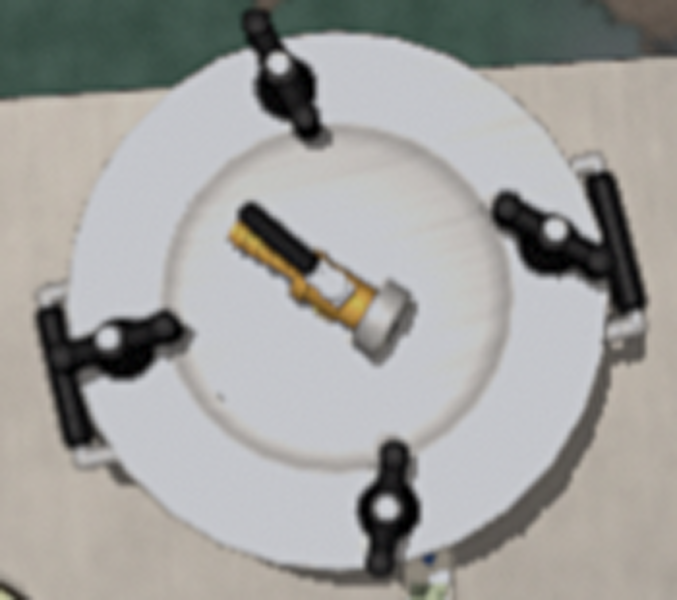

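View pics/sidec.png

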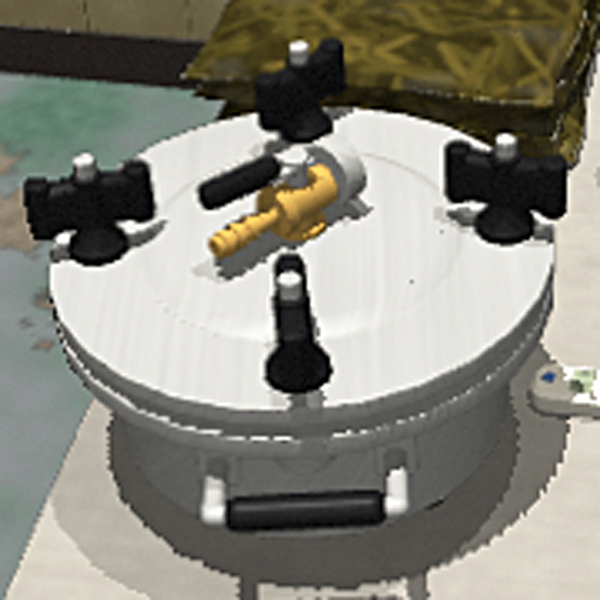

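Both crops are clear: white stud ends stand out of each wing, and the wing ends are readable. I'll triangulate the studs and cast the wing ends onto the plane of the wing tops.

```bash
python3 - <<'E'
from h import *
t=cam("top"); s=cam("side")
T=lambda p: np.array(p)/3.87+[210,135]-0.37
Sd=lambda p: np.array(p)/3.333+[190,170]-0.35
tp=dict(n1=(279,64),n2=(107,338),n3=(386,507),n4=(554,230))
sp=dict(n1=(84,160),n2=(289,280),n3=(506,141),n4=(299,46))
ends=dict(n1=[(257,20),(314,128)],n2=[(63,356),(168,327)],n3=[(382,562),(394,455)],n4=[(600,262),(508,208)])
C=[]
for n in tp:
    P,e=tri(t,T(tp[n]),s,Sd(sp[n])); C.append(P)
    E=onplane(t,[T(q) for q in ends[n]],0.182)
    d=E[0]-E[1]
    print(n,"stud",P.round(4),"gap",round(e,4),"wing mid",E.mean(0)[:2].round(4),"len",np.linalg.norm(d).round(4),"ang",np.degrees(np.arctan2(d[1],d[0])).round(1))
C=np.array(C); c=C.mean(0); print("centre",c.round(4),np.linalg.norm((C-c)[:,:2],axis=1).round(4),np.degrees(np.arctan2((C-c)[:,1],(C-c)[:,0])).round(1))
L=onplane(t,[T((248,211)),T((343,290))],0.138+.059); d=L[0]-L[1]
print("lever grip end/axis",L.round(4),np.degrees(np.arctan2(d[1],d[0])))
hsv=cv2.cvtColor(t["frame"],cv2.COLOR_RGB2HSV)
# jar and tape approx
print("jar",onplane(t,[(450,306)],.121).round(3),"tape",onplane(t,[(198,307)],.048).round(3))
# tool yaw & joint offset
S,r,g=st(); yy=np.degrees(np.arctan2(r[1,1],r[0,1])); q=np.degrees(S["qpos"]); print("y-axis yaw",yy,q.round(1))
E
```

```text
n1 stud [0.6757 0.0235 0.1951] gap 0.0008 wing mid [0.6743 0.0213] len 0.0607 ang 29.0
n2 stud [0.5414 0.1018 0.1946] gap 0.0007 wing mid [0.5414 0.0996] len 0.0526 ang 106.7
n3 stud [ 0.4638 -0.033   0.1946] gap 0.0014 wing mid [ 0.4641 -0.0337] len 0.0515 ang 174.9
n4 stud [ 0.5978 -0.11    0.1962] gap 0.0007 wing mid [ 0.5979 -0.1108] len 0.0516 ang -119.4
centre [ 0.5697 -0.0044  0.1951] [0.1097 0.1099 0.1097 0.1092] [  14.8  104.9 -164.9  -75.1]
lever grip end/axis [[ 0.6039  0.0362  0.197 ]
 [ 0.5669 -0.0101  0.197 ]] 51.3953564045804
jar [[ 0.392 -0.31   0.121]] tape [[0.376 0.201 0.048]]
y-axis yaw -72.6516896241704 [-81.2  16.4  90.4  -0.   73.3  -8.6]
```

```bash
cat > p.py <<'E'
import sys
from h import *
N=dict(n1=(.6757,.0235),n2=(.5414,.1018),n3=(.4638,-.033),n4=(.5978,-.110))
def plan(xy,z,yaw):
    S,r,g=st(); d=r.T@(np.array([*xy,z])-S["eef_pos"])*100
    cy=np.degrees(np.arctan2(r[1,1],r[0,1])); turn=cy-yaw
    j1=np.degrees(np.arctan2(xy[1],xy[0])-np.arcsin(.1009/np.hypot(*xy)))
    print("t",round(S["time"],2),"tcp",S["eef_pos"].round(4),"yaw",cy.round(1),"open",round(S["opening"],3),"j6",np.degrees(S["qpos"][5]).round(1))
    print("F",S["contact_force"].round(1),"M",S["wrist_torque"].round(2))
    print("tool shift cm",d.round(2),"len",np.linalg.norm(d).round(1),"turn",turn.round(1),"j6 then",(j1-yaw).round(1))
if __name__=="__main__":
    a=sys.argv; plan(N[a[1]],float(a[2]),float(a[3]))
E
python3 p.py n1 .235 -61
```

```text
t 0.3 tcp [ 0.2013 -0.644   0.1998] yaw -72.7 open 1.004 j6 -8.6
F [0.  0.5 0.1] M [-0.01  0.02  0.01]
tool shift cm [ -3.47 -49.57 -65.19] len 82.0 turn -11.7 j6 then 54.4
```

drive_tool([
  [-1.2, -2.48, -3.26, 0, 0.5],
  [-1.2, -2.48, -3.26, 0, 0.5],
  [-1.07, -2.48, -3.26, 0, 0.5],
  [0, -2.48, -3.26, 0, 0.5],
  [0, -2.48, -3.26, 0, 0.5],
  [0, -2.48, -3.26, 0, 0.5],
  [0, -2.48, -3.26, 0, 0.5],
  [0, -2.48, -3.26, 0, 0.5],
  [0, -2.48, -3.26, 0, 0.5],
  [0, -2.48, -3.26, 0, 0.5],
], force=50)

```text
time: 1.3
eef_pos: [0.4392, -0.3089, 0.2352]
tcp_rot: [0.699, 0.106, -0.699, 0.107]
contact_force: [0.5, 0.1, -0.3]
opening: 0.499
```

drive_tool([
  [0, -2.48, -3.26, 0, 0.5],
  [0, -2.48, -3.26, 0, 0.5],
  [0, -2.48, -3.26, 0, 0.5],
  [0, -2.48, -3.26, 0, 0.5],
  [0, -2.48, -3.26, 0, 0.5],
  [0, -2.48, -3.26, 0, 0.5],
  [0, -2.48, -3.26, 0, 0.5],
  [0, -2.48, -3.26, 0, 0.5],
  [0, -2.48, -3.26, -5.8, 0.5],
  [0, -2.48, -3.26, -5.8, 0.5],
])

```text
time: 2.3
eef_pos: [0.6731, 0.0272, 0.2349]
tcp_rot: [0.684, 0.178, -0.684, 0.178]
contact_force: [-0.1, 0.7, -0.6]
opening: 0.498
```

```bash
python3 p.py n1 .1565 -61; python3 - <<'E'
from h import *
c=cam("side"); cv2.imwrite("pics/s1.png",cv2.resize(c["frame"][60:300,150:450],(750,600),interpolation=cv2.INTER_CUBIC)[:,:,::-1])
E
```

```text
t 2.3 tcp [0.6731 0.0272 0.2349] yaw -60.8 open 0.498 j6 54.5
F [-0.1  0.7 -0.6] M [-0.05 -0.01  0.02]
tool shift cm [ 7.84  0.44 -0.04] len 7.9 turn 0.2 j6 then 54.4
```

View pics/s1.png

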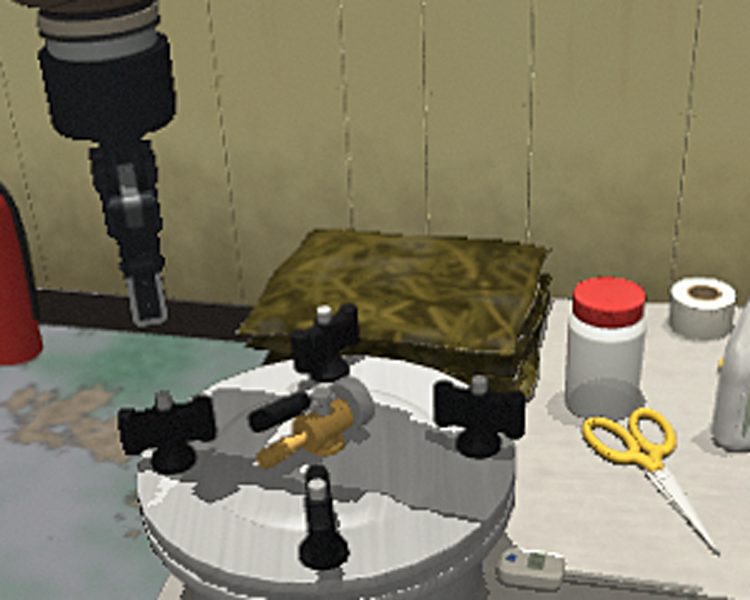

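The fingers are above nut 1, almost end-on to the camera, and 4 mm off along y, which I'll correct on the way down.

drive_tool([
  [0.8, 0.44, -0.04, 0, 0.5],
  [2.4, 0, 0, 0, 0.5],
  [2.4, 0, 0, 0, 0.5],
  [2.24, 0, 0, 0, 0.5],
  [0, 0, 0, 0, 0.5],
])

```text
time: 2.85
eef_pos: [0.6714, 0.0212, 0.1513]
tcp_rot: [-0.682, -0.177, 0.688, -0.175]
contact_force: [-0.1, -0.1, -1.0]
opening: 0.503
```

```bash
python3 p.py n1 .1565 -61; python3 - <<'E'
from h import *
c=cam("side"); cv2.imwrite("pics/s2.png",cv2.resize(c["frame"][100:300,150:400],(750,600),interpolation=cv2.INTER_CUBIC)[:,:,::-1])
E
```

```text
t 2.85 tcp [0.6714 0.0212 0.1513] yaw -61.2 open 0.503 j6 54.3
F [-0.1 -0.1 -1. ] M [-0.01  0.02  0.06]
tool shift cm [-0.52  0.   -0.48] len 0.7 turn -0.2 j6 then 54.4
```

View pics/s2.png

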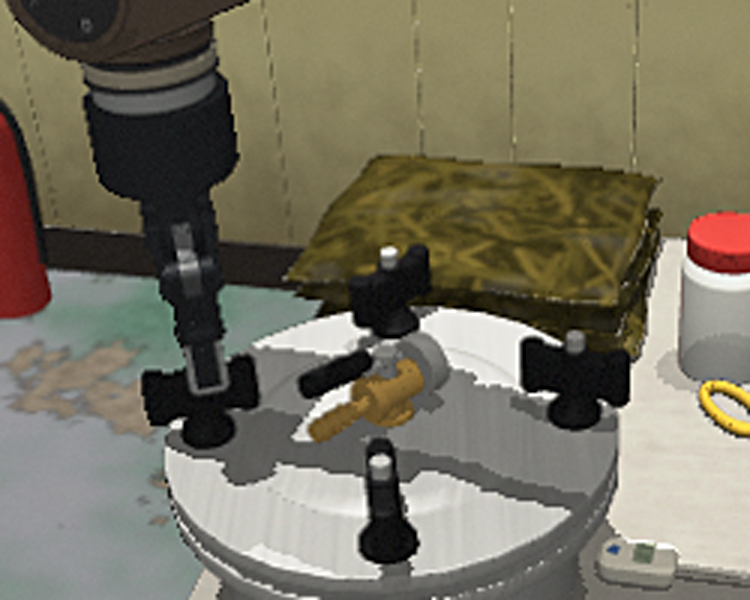

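The wing sits between the fingers. The pose is still settling, so I'll wait and recheck.

drive_tool([
  [0, 0, 0, 0, 0.5],
  [0, 0, 0, 0, 0.5],
])

```text
time: 3.1
eef_pos: [0.6758, 0.0216, 0.1589]
tcp_rot: [0.686, 0.176, -0.684, 0.177]
contact_force: [0.1, -0.1, 0.6]
opening: 0.502
```

```bash
python3 p.py n1 .1565 -61
```

```text
t 3.1 tcp [0.6758 0.0216 0.1589] yaw -61.1 open 0.502 j6 54.3
F [ 0.1 -0.1  0.6] M [0.01 0.   0.01]
tool shift cm [ 0.24 -0.18 -0.08] len 0.3 turn -0.1 j6 then 54.4
```

drive_tool([
  [0, 0, 0, 0, 0.1],
  [0, 0, 0, 0, 0.0],
  [0, 0, 0, 0, 0.0],
  [0, 0, 0, 0, 0.0],
])

```text
time: 3.5
eef_pos: [0.6745, 0.0233, 0.1579]
tcp_rot: [0.685, 0.177, -0.685, 0.176]
contact_force: [-3.5, 4.2, 4.8]
opening: 0.081
```

```bash
python3 p.py n1 .1565 -61
```

```text
t 3.5 tcp [0.6745 0.0233 0.1579] yaw -61.0 open 0.081 j6 54.3
F [-3.5  4.2  4.8] M [0.73 0.66 0.01]
tool shift cm [ 0.14  0.04 -0.11] len 0.2 turn -0.0 j6 then 54.4
```

drive_tool([
  [0, 0, 0, 0, 0.0],
  [0, 0, 0, 0, 0.0],
])

```text
time: 3.7
eef_pos: [0.6745, 0.0233, 0.1579]
tcp_rot: [0.685, 0.177, -0.685, 0.176]
contact_force: [-4.0, 5.0, 6.4]
opening: 0.08
```

```bash
python3 p.py n1 .1565 -61;  python3 - <<'E'
from h import *
c=cam("side"); cv2.imwrite("pics/s3.png",cv2.resize(c["frame"][180:260,180:280],(750,600),interpolation=cv2.INTER_CUBIC)[:,:,::-1])
E
```

```text
t 3.7 tcp [0.6745 0.0233 0.1579] yaw -61.0 open 0.08 j6 54.3
F [-4.   5.   6.4] M [ 0.68  0.69 -0.05]
tool shift cm [ 0.14  0.04 -0.11] len 0.2 turn -0.0 j6 then 54.4
```

View pics/s3.png

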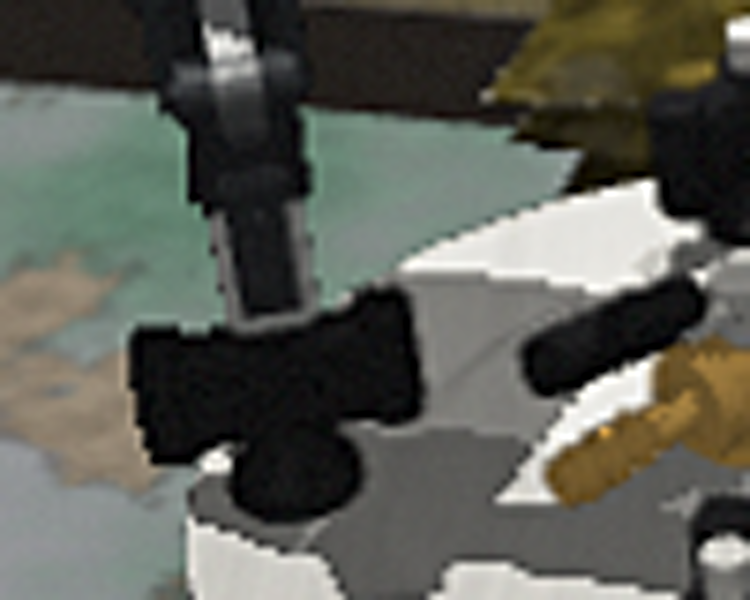

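```bash
python3 - <<'E'
from h import *
c=cam("side")
o=np.array([-.48,.87,0])
for z in (.138,.158,.172,.184,.195): print(z,((proj(c,np.array([.6757,.0235,z])+.0*o)[0]-[180,180])*7.5).round(), ((proj(c,np.array([.6745,.0233,z])+.012*o)[0]-[180,180])*7.5).round())
E
```

```text
0.138 [296. 481.] [307. 509.]
0.158 [283. 413.] [294. 441.]
0.172 [275. 365.] [286. 392.]
0.184 [267. 322.] [278. 349.]
0.195 [260. 283.] [271. 310.]
```

```bash
python3 - <<'E'
from h import *
c=cam("side")
o=np.array([-.48,.87,0]); 
for n,P,z0 in (("s1",[.6731,.0272,0],.235),("s2",[.6714,.0212,0],.1513),("s3",[.6745,.0233,0],.158)):
  for off in (0,.007,.02,.03):
    print(n,off,proj(c,np.array(P)+off*o+[0,0,z0])[0].round(1),proj(c,np.array(P)+off*o+[0,0,z0+.007])[0].round(1))
E
python3 - <<'E'
import cv2
a=cv2.imread('pics/s3.png'); import numpy as np
g=cv2.convertScaleAbs(a,alpha=1)
b=(255*(g[250:520,100:450]/255.)**0.4).astype('uint8'); cv2.imwrite('pics/s4.png',cv2.resize(b,(700,540)))
E
```

```text
s1 0 [211.7 199.1] [211.1 195.4]
s1 0.007 [212.1 201.1] [211.5 197.5]
s1 0.02 [212.9 204.9] [212.3 201.3]
s1 0.03 [213.6 208. ] [212.9 204.3]
s2 0 [221.1 237.7] [220.5 234.5]
s2 0.007 [221.5 239.8] [221.  236.6]
s2 0.02 [222.4 243.9] [221.9 240.7]
s2 0.03 [223.2 247.2] [222.6 243.9]
s3 0 [218.5 235.1] [217.9 231.9]
s3 0.007 [218.9 237.3] [218.3 234. ]
s3 0.02 [219.8 241.4] [219.2 238.1]
s3 0.03 [220.5 244.6] [219.9 241.3]
```

View pics/s4.png

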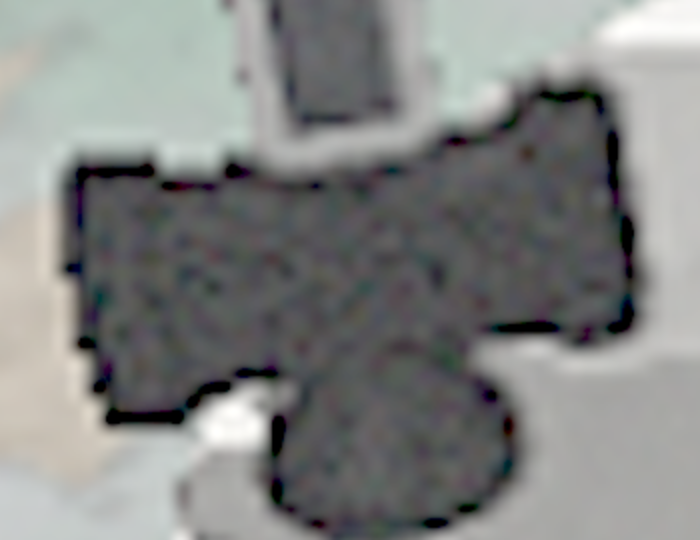

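```bash
python3 - <<'E'
from h import *
c=cam("side")
for z in (.2,.213,.226,.24): print(z,proj(c,[[.201,-.644,z]])[0].round(1))
im=cv2.imread('pics/side0.png'); b=(255*(im[50:110,440:520]/255.)**0.5).astype('uint8'); cv2.imwrite('pics/s5.png',cv2.resize(b,(640,480),interpolation=cv2.INTER_CUBIC))
E
```

```text
0.2 [474.9 100.6]
0.213 [475.6  96. ]
0.226 [476.3  91.3]
0.24 [477.   86.3]
```

View pics/s5.png

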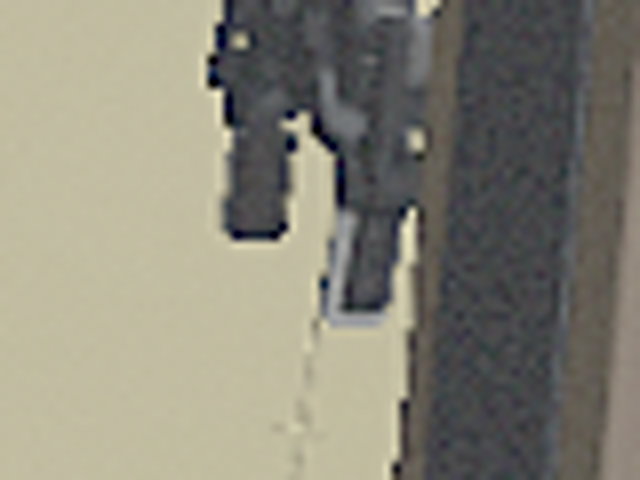

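Across all views the fingertips appear about 26 mm higher than the reported TCP. The jaws closed to 7 mm, so they are on the stud above the wing. I'll test this by opening, going 12 mm lower and closing again. If it holds, the opening should match the 14 mm wing, about 0.165.

drive_tool([
  [0, 0, 0, 0, 0.4],
  [0, 0, 0, 0, 0.4],
  [0.6, 0, 0, 0, 0.4],
  [0.6, 0, 0, 0, 0.4],
  [0, 0, 0, 0, 0.4],
  [0, 0, 0, 0, 0.0],
  [0, 0, 0, 0, 0.0],
  [0, 0, 0, 0, 0.0],
  [0, 0, 0, 0, 0.0],
])

```text
time: 4.8
eef_pos: [0.6743, 0.0225, 0.1444]
tcp_rot: [-0.684, -0.177, 0.685, -0.177]
contact_force: [-1.2, 1.6, -0.7]
opening: 0.143
```

```bash
python3 p.py n1 .144 -61
```

```text
t 4.8 tcp [0.6743 0.0225 0.1444] yaw -61.0 open 0.143 j6 54.3
F [-1.2  1.6 -0.7] M [ 0.19  0.3  -0.03]
tool shift cm [ 0.04 -0.02 -0.17] len 0.2 turn -0.0 j6 then 54.4
```

Confirmed: the jaws are on the wing with about 14 mm overlap. Turning 60 degrees.

drive_tool([
  [0.02, 0, 0, 4, 0.0],
  [0.03, 0, 0, 8, 0.0],
  [0.03, 0, 0, 8, 0.0],
  [0.03, 0, 0, 8, 0.0],
  [0.03, 0, 0, 8, 0.0],
  [0.03, 0, 0, 8, 0.0],
  [0.03, 0, 0, 8, 0.0],
  [0.03, 0, 0, 8, 0.0],
  [0, 0, 0, 0, 0.0],
])

```text
time: 5.7
eef_pos: [0.6751, 0.0231, 0.1429]
tcp_rot: [0.682, -0.189, -0.681, -0.19]
contact_force: [0.7, 2.9, 1.2]
opening: 0.142
```

```bash
python3 p.py n1 .144 -121
```

```text
t 5.7 tcp [0.6751 0.0231 0.1429] yaw -121.0 open 0.142 j6 114.3
F [0.7 2.9 1.2] M [ 0.55  0.16 -0.05]
tool shift cm [-0.11 -0.07 -0.03] len 0.1 turn -0.0 j6 then 114.4
```

drive_tool([
  [0, 0, 0, 0, 0.5],
  [0, 0, 0, 0, 0.5],
  [-1.0, 0, 0, 0, 0.5],
  [-2.5, 0, 0, 0, 0.5],
  [-2.0, 0, 0, 0, 0.5],
  [0, 0, 0, 0, 0.5],
])

```text
time: 6.3
eef_pos: [0.6773, 0.0215, 0.2027]
tcp_rot: [0.685, -0.189, -0.678, -0.189]
contact_force: [-0.2, 0.3, 1.2]
opening: 0.501
```

```bash
python3 p.py n3 .198 -95; python3 - <<'E'
from h import *
c=cam("side"); cv2.imwrite("pics/s6.png",cv2.resize(c["frame"][150:310,180:380],(750,600),interpolation=cv2.INTER_CUBIC)[:,:,::-1])
E
```

```text
t 6.3 tcp [0.6773 0.0215 0.2027] yaw -121.0 open 0.501 j6 114.3
F [-0.2  0.3  1.2] M [-0.04 -0.01  0.03]
tool shift cm [ 0.29 15.68 15.49] len 22.0 turn -26.0 j6 then 78.4
```

View pics/s6.png

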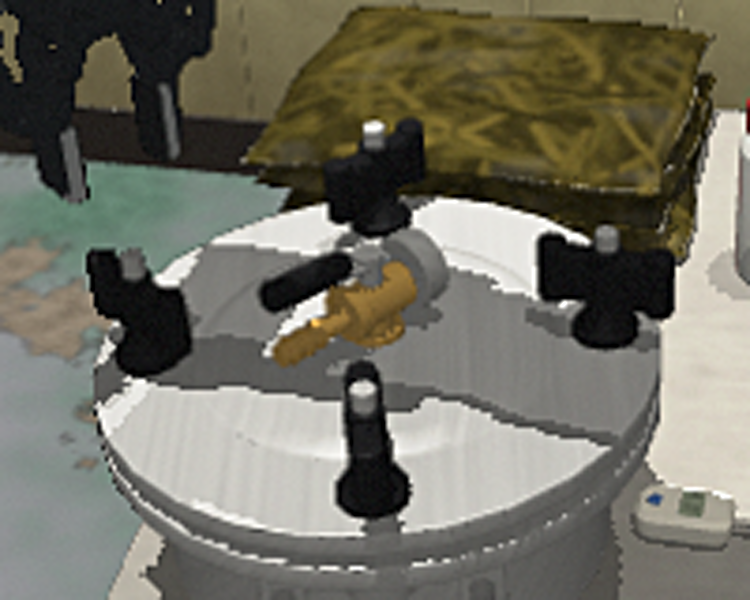

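Nut 1 has turned clockwise; its wing at about (135,310) is now seen nearly end-on. Moving to nut 3.

drive_tool([
  [0, 2.6, 2.58, 0, 0.5],
  [0, 2.6, 2.58, 0, 0.5],
  [0, 2.6, 2.58, 0, 0.5],
  [0, 2.6, 2.58, 0, 0.5],
  [0, 2.6, 2.58, 0, 0.5],
  [0, 2.6, 2.58, -6.5, 0.5],
  [0, 0, 0, -6.5, 0.5],
  [0, 0, 0, -6.5, 0.5],
  [0, 0, 0, -6.5, 0.5],
  [0, 0, 0, 0, 0.5],
])

```text
time: 7.35
eef_pos: [0.4608, -0.0316, 0.1961]
tcp_rot: [-0.706, 0.031, 0.707, 0.031]
contact_force: [-0.6, -0.8, -1.0]
opening: 0.501
```

```bash
python3 p.py n3 .143 -95
```

```text
t 7.35 tcp [ 0.4608 -0.0316  0.1961] yaw -95.1 open 0.501 j6 78.5
F [-0.6 -0.8 -1. ] M [ 0.02  0.02 -0.02]
tool shift cm [ 5.31  0.11 -0.32] len 5.3 turn -0.1 j6 then 78.4
```

drive_tool([
  [0.8, 0.1, -0.25, 0, 0.5],
  [1.5, 0, 0, 0, 0.5],
  [1.5, 0, 0, 0, 0.5],
  [1.5, 0, 0, 0, 0.5],
  [0, 0, 0, 0, 0.4],
  [0, 0, 0, 0, 0.0],
  [0, 0, 0, 0, 0.0],
  [0, 0, 0, 0, 0.0],
  [0, 0, 0, 0, 0.0],
])

```text
time: 8.25
eef_pos: [0.4643, -0.0331, 0.1448]
tcp_rot: [0.707, -0.031, -0.706, -0.031]
contact_force: [-0.4, -0.3, -0.2]
opening: 0.147
```

```bash
python3 p.py n3 .143 -95
```

```text
t 8.25 tcp [ 0.4643 -0.0331  0.1448] yaw -95.1 open 0.147 j6 78.5
F [-0.4 -0.3 -0.2] M [-0.16  0.1  -0.06]
tool shift cm [ 0.18 -0.    0.05] len 0.2 turn -0.1 j6 then 78.4
```

drive_tool([
  [0.02, 0, 0, 4, 0.0],
  [0.03, 0, 0, 8, 0.0],
  [0.03, 0, 0, 8, 0.0],
  [0.03, 0, 0, 8, 0.0],
  [0.03, 0, 0, 8, 0.0],
  [0.03, 0, 0, 8, 0.0],
  [0.03, 0, 0, 8, 0.0],
  [0.03, 0, 0, 8, 0.0],
  [0, 0, 0, 0, 0.0],
])

```text
time: 9.15
eef_pos: [0.4635, -0.0333, 0.1428]
tcp_rot: [-0.596, 0.381, 0.596, 0.379]
contact_force: [-5.4, -2.3, 3.0]
opening: 0.147
```

drive_tool([
  [0, 0, 0, 0, 0.5],
  [0, 0, 0, 0, 0.5],
  [-1.0, 0, 0, 0, 0.5],
  [-2.5, 0, 0, 0, 0.5],
  [-2.0, 0, 0, 0, 0.5],
  [0, 0, 0, 0, 0.5],
])

```text
time: 9.75
eef_pos: [0.4666, -0.0334, 0.2012]
tcp_rot: [0.599, -0.379, -0.594, -0.381]
contact_force: [-1.2, -0.4, -0.1]
opening: 0.498
```

```bash
python3 p.py n2 .198 16.7
```

```text
t 9.75 tcp [ 0.4666 -0.0334  0.2012] yaw -155.0 open 0.498 j6 138.4
F [-1.2 -0.4 -0.1] M [ 0.01 -0.03 -0.03]
tool shift cm [  0.35 -12.5    9.09] len 15.5 turn -171.7 j6 then -16.6
```

drive_tool([
  [0, -3.12, 2.27, 0, 0.5],
  [0, -3.12, 2.27, 0, 0.5],
  [0, -3.12, 2.27, 0, 0.5],
  [0, -3.12, 2.27, -8.5, 0.5],
  [0, 0, 0, -8.5, 0.5],
  [0, 0, 0, -8.5, 0.5],
  [0, 0, 0, -8.5, 0.5],
  [0, 0, 0, -8.5, 0.5],
  [0, 0, 0, -8.5, 0.5],
  [0, 0, 0, -8.5, 0.5],
])

```text
time: 10.75
eef_pos: [0.5385, 0.1023, 0.1959]
tcp_rot: [-0.706, 0.032, 0.707, 0.032]
contact_force: [0.1, 0.2, -0.8]
opening: 0.5
```

drive_tool([
  [0, 0, 0, -8.5, 0.5],
  [0, 0, 0, -8.5, 0.5],
  [0, 0, 0, -8.5, 0.5],
  [0, 0, 0, -8.5, 0.5],
  [0, 0, 0, -8.5, 0.5],
  [0, 0, 0, -8.5, 0.5],
  [0, 0, 0, -8.5, 0.5],
  [0, 0, 0, -8.5, 0.5],
  [0, 0, 0, -8.5, 0.5],
  [0, 0, 0, -8.5, 0.5],
])

```text
time: 11.75
eef_pos: [0.5385, 0.1022, 0.1959]
tcp_rot: [-0.542, -0.454, 0.543, -0.453]
contact_force: [-0.3, -0.0, 0.1]
opening: 0.503
```

drive_tool([
  [0, 0, 0, -8.5, 0.5],
  [0, 0, 0, -8.5, 0.5],
  [0, 0, 0, -8.5, 0.5],
  [0, 0, 0, 0, 0.5],
])

```text
time: 12.15
eef_pos: [0.5385, 0.1022, 0.196]
tcp_rot: [0.43, 0.561, -0.431, 0.56]
contact_force: [0.4, 0.0, 0.7]
opening: 0.503
```

```bash
python3 p.py n2 .143 16.7
```

```text
t 12.15 tcp [0.5385 0.1022 0.196 ] yaw 15.0 open 0.503 j6 -14.8
F [0.4 0.  0.7] M [ 0.   -0.03 -0.01]
tool shift cm [5.3  0.28 0.12] len 5.3 turn -1.7 j6 then -16.6
```

drive_tool([
  [0.8, 0.28, 0.12, -1.7, 0.5],
  [1.5, 0, 0, 0, 0.5],
  [1.5, 0, 0, 0, 0.5],
  [1.5, 0, 0, 0, 0.5],
  [0, 0, 0, 0, 0.4],
  [0, 0, 0, 0, 0.0],
  [0, 0, 0, 0, 0.0],
  [0, 0, 0, 0, 0.0],
  [0, 0, 0, 0, 0.0],
])

```text
time: 13.05
eef_pos: [0.5418, 0.1015, 0.1442]
tcp_rot: [0.422, 0.567, -0.422, 0.567]
contact_force: [-2.0, -1.6, -1.4]
opening: 0.144
```

```bash
python3 p.py n2 .143 16.7
```

```text
t 13.05 tcp [0.5418 0.1015 0.1442] yaw 16.7 open 0.144 j6 -16.6
F [-2.  -1.6 -1.4] M [-0.14  0.21  0.1 ]
tool shift cm [ 0.12 -0.03 -0.04] len 0.1 turn -0.0 j6 then -16.6
```

drive_tool([
  [0.02, 0, 0, 4, 0.0],
  [0.03, 0, 0, 8, 0.0],
  [0.03, 0, 0, 8, 0.0],
  [0.03, 0, 0, 8, 0.0],
  [0.03, 0, 0, 8, 0.0],
  [0.03, 0, 0, 8, 0.0],
  [0.03, 0, 0, 8, 0.0],
  [0.03, 0, 0, 8, 0.0],
  [0, 0, 0, 0, 0.0],
])

```text
time: 13.95
eef_pos: [0.5422, 0.1019, 0.1427]
tcp_rot: [0.65, 0.28, -0.649, 0.28]
contact_force: [-2.7, 0.4, 3.2]
opening: 0.145
```

drive_tool([
  [0, 0, 0, 0, 0.5],
  [0, 0, 0, 0, 0.5],
  [-1.0, 0, 0, 0, 0.5],
  [-2.5, 0, 0, 0, 0.5],
  [-2.0, 0, 0, 0, 0.5],
  [0, 0, 0, 0, 0.5],
])

```text
time: 14.55
eef_pos: [0.5446, 0.1017, 0.2013]
tcp_rot: [0.652, 0.279, -0.646, 0.281]
contact_force: [0.3, 0.6, 0.9]
opening: 0.5
```

```bash
python3 p.py n4 .198 -29.4
```

```text
t 14.55 tcp [0.5446 0.1017 0.2013] yaw -43.3 open 0.5 j6 43.4
F [0.3 0.6 0.9] M [0.02 0.02 0.01]
tool shift cm [ 0.37 18.39 11.75] len 21.8 turn -13.9 j6 then 9.4
```

drive_tool([
  [0, 3.06, 1.96, 0, 0.5],
  [0, 3.06, 1.96, 0, 0.5],
  [0, 3.06, 1.96, 0, 0.5],
  [0, 3.06, 1.96, 0, 0.5],
  [0, 3.06, 1.96, 0, 0.5],
  [0, 3.09, 1.95, -7, 0.5],
  [0, 0, 0, -7, 0.5],
  [0, 0, 0, 0, 0.5],
  [0, 0, 0, 0, 0.5],
])

```text
time: 15.45
eef_pos: [0.5946, -0.1097, 0.1959]
tcp_rot: [-0.611, -0.357, 0.611, -0.356]
contact_force: [-0.9, 1.1, -0.0]
opening: 0.501
```

```bash
python3 p.py n4 .143 -29.4
```

```text
t 15.45 tcp [ 0.5946 -0.1097  0.1959] yaw -29.5 open 0.501 j6 9.4
F [-0.9  1.1 -0. ] M [ 0.03 -0.04  0.03]
tool shift cm [ 5.29  0.3  -0.13] len 5.3 turn -0.1 j6 then 9.4
```

drive_tool([
  [0.8, 0.3, -0.13, 0, 0.5],
  [1.5, 0, 0, 0, 0.5],
  [1.5, 0, 0, 0, 0.5],
  [1.5, 0, 0, 0, 0.5],
  [0, 0, 0, 0, 0.4],
  [0, 0, 0, 0, 0.0],
  [0, 0, 0, 0, 0.0],
  [0, 0, 0, 0, 0.0],
  [0, 0, 0, 0, 0.0],
])

```text
time: 16.35
eef_pos: [0.5982, -0.1103, 0.144]
tcp_rot: [0.61, 0.357, -0.61, 0.357]
contact_force: [-0.5, 0.4, -1.3]
opening: 0.139
```

```bash
python3 p.py n4 .143 -29.4
```

```text
t 16.35 tcp [ 0.5982 -0.1103  0.144 ] yaw -29.3 open 0.139 j6 9.3
F [-0.5  0.4 -1.3] M [0.15 0.13 0.06]
tool shift cm [ 0.1  -0.05 -0.01] len 0.1 turn 0.1 j6 then 9.4
```

drive_tool([
  [0.02, 0, 0, 4, 0.0],
  [0.03, 0, 0, 8, 0.0],
  [0.03, 0, 0, 8, 0.0],
  [0.03, 0, 0, 8, 0.0],
  [0.03, 0, 0, 8, 0.0],
  [0.03, 0, 0, 8, 0.0],
  [0.03, 0, 0, 8, 0.0],
  [0.03, 0, 0, 8, 0.0],
  [0, 0, 0, 0, 0.0],
])

```text
time: 17.25
eef_pos: [0.5989, -0.1109, 0.1424]
tcp_rot: [0.708, 0.004, -0.706, 0.004]
contact_force: [1.1, -0.1, 0.9]
opening: 0.142
```

drive_tool([
  [0, 0, 0, 0, 0.5],
  [0, 0, 0, 0, 0.5],
  [-1.0, 0, 0, 0, 0.5],
  [-2.5, 0, 0, 0, 0.5],
  [-2.0, 0, 0, 0, 0.5],
  [0, 0, 0, 0, 0.5],
])

```text
time: 17.85
eef_pos: [0.6006, -0.1111, 0.2013]
tcp_rot: [0.71, 0.003, -0.704, 0.005]
contact_force: [0.4, -0.3, 0.5]
opening: 0.498
```

```bash
python3 p.py n1 .198 59
```

```text
t 17.85 tcp [ 0.6006 -0.1111  0.2013] yaw -89.3 open 0.498 j6 69.3
F [ 0.4 -0.3  0.5] M [-0.01  0.02  0.02]
tool shift cm [  0.35 -13.37  -7.67] len 15.4 turn -148.3 j6 then -65.6
```

drive_tool([
  [0, -3.34, -1.92, 0, 0.5],
  [0, -3.34, -1.92, 0, 0.5],
  [0, -3.34, -1.92, 0, 0.5],
  [0, -3.35, -1.91, -8.5, 0.5],
  [0, 0, 0, -8.5, 0.5],
  [0, 0, 0, -8.5, 0.5],
  [0, 0, 0, -8.5, 0.5],
  [0, 0, 0, -8.5, 0.5],
  [0, 0, 0, -8.5, 0.5],
  [0, 0, 0, -8.5, 0.5],
])

```text
time: 18.85
eef_pos: [0.6729, 0.0244, 0.1952]
tcp_rot: [-0.61, -0.357, 0.611, -0.356]
contact_force: [0.5, -0.9, 0.2]
opening: 0.5
```

drive_tool([
  [0, 0, 0, -8.5, 0.5],
  [0, 0, 0, -8.5, 0.5],
  [0, 0, 0, -8.5, 0.5],
  [0, 0, 0, -8.5, 0.5],
  [0, 0, 0, -8.5, 0.5],
  [0, 0, 0, -8.5, 0.5],
  [0, 0, 0, -8.5, 0.5],
  [0, 0, 0, -8.5, 0.5],
  [0, 0, 0, -8.5, 0.5],
  [0, 0, 0, -8.5, 0.5],
])

```text
time: 19.85
eef_pos: [0.6729, 0.0243, 0.1952]
tcp_rot: [0.209, 0.676, -0.21, 0.675]
contact_force: [0.9, 1.0, -0.8]
opening: 0.5
```

drive_tool([
  [0, 0, 0, -3.8, 0.5],
  [0, 0, 0, 0, 0.5],
])

```text
time: 20.05
eef_pos: [0.6729, 0.0243, 0.1953]
tcp_rot: [0.189, 0.682, -0.189, 0.681]
contact_force: [-0.5, 0.1, -0.7]
opening: 0.5
```

```bash
python3 p.py n1 .1415 59
```

```text
t 20.05 tcp [0.6729 0.0243 0.1953] yaw 59.0 open 0.5 j6 -65.5
F [-0.5  0.1 -0.7] M [-0.03  0.05  0.  ]
tool shift cm [5.38 0.08 0.29] len 5.4 turn -0.0 j6 then -65.6
```

drive_tool([
  [0.9, 0.08, 0.29, 0, 0.5],
  [1.5, 0, 0, 0, 0.5],
  [1.5, 0, 0, 0, 0.5],
  [1.5, 0, 0, 0, 0.5],
  [0, 0, 0, 0, 0.4],
  [0, 0, 0, 0, 0.0],
  [0, 0, 0, 0, 0.0],
  [0, 0, 0, 0, 0.0],
  [0, 0, 0, 0, 0.0],
])

```text
time: 20.95
eef_pos: [0.6766, 0.0235, 0.1426]
tcp_rot: [0.189, 0.681, -0.189, 0.682]
contact_force: [1.4, -0.9, -2.9]
opening: 0.145
```

drive_tool([
  [0.03, 0, 0, 8, 0.0],
  [0.03, 0, 0, 8, 0.0],
  [0.03, 0, 0, 8, 0.0],
  [0.03, 0, 0, 8, 0.0],
  [0.03, 0, 0, 8, 0.0],
  [0.02, 0, 0, 6, 0.0],
  [0, 0, 0, 0, 0.0],
])

```text
time: 21.65
eef_pos: [0.6764, 0.0233, 0.1414]
tcp_rot: [0.44, 0.553, -0.44, 0.553]
contact_force: [-0.1, 0.3, -0.7]
opening: 0.139
```

```bash
python3 p.py n1 .1415 13
```

```text
t 21.65 tcp [0.6764 0.0233 0.1414] yaw 13.0 open 0.139 j6 -19.5
F [-0.1  0.3 -0.7] M [-0.01  0.2   0.03]
tool shift cm [-0.01 -0.06 -0.03] len 0.1 turn -0.0 j6 then -19.6
```

drive_tool([
  [0.01, 0, 0, 3, 0.0],
])

```text
time: 21.75
eef_pos: [0.6764, 0.023, 0.1413]
tcp_rot: [0.454, 0.542, -0.454, 0.542]
contact_force: [-0.6, -0.8, -0.6]
opening: 0.147
```

```bash
python3 p.py n1 .1415 10|head -2
```

```text
t 21.75 tcp [0.6764 0.023  0.1413] yaw 10.1 open 0.147 j6 -16.6
F [-0.6 -0.8 -0.6] M [-0.25  0.17  0.17]
```

drive_tool([
  [0.01, 0, 0, 3, 0.0],
])

```text
time: 21.85
eef_pos: [0.6764, 0.023, 0.1413]
tcp_rot: [0.468, 0.529, -0.469, 0.53]
contact_force: [-0.9, -1.4, -0.3]
opening: 0.143
```

```bash
python3 p.py n1 .1415 10|head -2
```

```text
t 21.85 tcp [0.6764 0.023  0.1413] yaw 7.0 open 0.143 j6 -13.6
F [-0.9 -1.4 -0.3] M [-0.28  0.2   0.22]
```

drive_tool([
  [0.01, 0, 0, 3, 0.0],
])

```text
time: 21.95
eef_pos: [0.6767, 0.0221, 0.1413]
tcp_rot: [0.481, 0.517, -0.482, 0.519]
contact_force: [0.0, -3.9, -0.7]
opening: 0.139
```

```bash
python3 p.py n1 .1415 10|head -2
```

```text
t 21.95 tcp [0.6767 0.0221 0.1413] yaw 4.2 open 0.139 j6 -10.7
F [ 0.  -3.9 -0.7] M [-0.68  0.07  1.1 ]
```

drive_tool([
  [0.01, 0, 0, 3, 0.0],
])

```text
time: 22.05
eef_pos: [0.6768, 0.0215, 0.1413]
tcp_rot: [0.493, 0.504, -0.495, 0.508]
contact_force: [0.2, -4.0, -0.2]
opening: 0.145
```

```bash
python3 p.py n1 .1415 10|head -2
```

```text
t 22.05 tcp [0.6768 0.0215 0.1413] yaw 1.4 open 0.145 j6 -7.9
F [ 0.2 -4.  -0.2] M [-0.68  0.    1.62]
```

Nut 1 is on its stop: the moment jumped from 0.2 to 1.6 Nm after about 114–116° in total. Releasing and going to nut 3.

drive_tool([
  [0, 0, 0, 0, 0.5],
  [0, 0, 0, 0, 0.5],
  [-1.0, 0, 0, 0, 0.5],
  [-2.5, 0, 0, 0, 0.5],
  [-2.0, 0, 0, 0, 0.5],
  [0, 0, 0, 0, 0.5],
])

```text
time: 22.65
eef_pos: [0.6789, 0.0233, 0.201]
tcp_rot: [0.498, 0.502, -0.494, 0.507]
contact_force: [0.4, -0.6, 0.2]
opening: 0.5
```

```bash
python3 p.py n3 .196 25
```

```text
t 22.65 tcp [0.6789 0.0233 0.201 ] yaw 1.0 open 0.5 j6 -7.6
F [ 0.4 -0.6  0.2] M [ 0.03  0.06 -0.05]
tool shift cm [  0.31 -21.61   5.27] len 22.2 turn -24.0 j6 then -41.6
```

drive_tool([
  [0, -3.55, 0.88, 0, 0.5],
  [0, -3.55, 0.88, 0, 0.5],
  [0, -3.55, 0.88, 0, 0.5],
  [0, -3.55, 0.88, 0, 0.5],
  [0, -3.55, 0.88, 0, 0.5],
  [0, -3.55, 0.88, -8, 0.5],
  [0, 0, 0, -8, 0.5],
  [0, 0, 0, -8, 0.5],
  [0, 0, 0, 0, 0.5],
])

```text
time: 23.55
eef_pos: [0.4637, -0.0328, 0.1949]
tcp_rot: [0.38, 0.596, -0.38, 0.596]
contact_force: [-0.1, 0.0, -0.1]
opening: 0.497
```

```bash
python3 p.py n3 .1415 25
```

```text
t 23.55 tcp [ 0.4637 -0.0328  0.1949] yaw 24.9 open 0.497 j6 -41.5
F [-0.1  0.  -0.1] M [ 0.05  0.04 -0.01]
tool shift cm [5.34 0.   0.03] len 5.3 turn -0.1 j6 then -41.6
```

drive_tool([
  [0.9, 0, 0.03, 0, 0.5],
  [1.5, 0, 0, 0, 0.5],
  [1.5, 0, 0, 0, 0.5],
  [1.4, 0, 0, 0, 0.5],
  [0, 0, 0, 0, 0.4],
  [0, 0, 0, 0, 0.0],
  [0, 0, 0, 0, 0.0],
  [0, 0, 0, 0, 0.0],
  [0, 0, 0, 0, 0.0],
])

```text
time: 24.45
eef_pos: [0.4639, -0.0334, 0.1427]
tcp_rot: [0.38, 0.596, -0.381, 0.596]
contact_force: [-4.6, -0.7, 1.2]
opening: 0.143
```

drive_tool([
  [0.03, 0, 0, 8, 0.0],
  [0.03, 0, 0, 8, 0.0],
  [0.03, 0, 0, 8, 0.0],
  [0.03, 0, 0, 8, 0.0],
  [0.03, 0, 0, 8, 0.0],
  [0.02, 0, 0, 7, 0.0],
  [0, 0, 0, 0, 0.0],
])

```text
time: 25.15
eef_pos: [0.4631, -0.0334, 0.1414]
tcp_rot: [-0.585, -0.395, 0.588, -0.394]
contact_force: [-7.7, -1.4, 4.7]
opening: 0.144
```

```bash
python3 p.py n3 .1415 -20|head -2
```

```text
t 25.15 tcp [ 0.4631 -0.0334  0.1414] yaw -22.1 open 0.144 j6 5.6
F [-7.7 -1.4  4.7] M [-0.41  1.15 -0.05]
```

drive_tool([
  [0.01, 0, 0, 4, 0.0],
])

```text
time: 25.25
eef_pos: [0.4631, -0.0332, 0.1412]
tcp_rot: [-0.599, -0.375, 0.601, -0.374]
contact_force: [-9.0, -0.3, 4.8]
opening: 0.145
```

```bash
python3 p.py n3 .1415 -20|head -2
```

```text
t 25.25 tcp [ 0.4631 -0.0332  0.1412] yaw -26.1 open 0.145 j6 9.5
F [-9.  -0.3  4.8] M [-0.16  1.19  0.21]
```

drive_tool([
  [0.01, 0, 0, 3, 0.0],
])

```text
time: 25.35
eef_pos: [0.463, -0.0332, 0.1411]
tcp_rot: [-0.608, -0.359, 0.611, -0.358]
contact_force: [-8.7, -0.6, 5.5]
opening: 0.144
```

```bash
python3 p.py n3 .1415 -20|head -2
```

```text
t 25.35 tcp [ 0.463  -0.0332  0.1411] yaw -29.1 open 0.144 j6 12.5
F [-8.7 -0.6  5.5] M [-0.09  1.19  0.17]
```

drive_tool([
  [0.01, 0, 0, 3, 0.0],
])

```text
time: 25.45
eef_pos: [0.463, -0.0332, 0.1411]
tcp_rot: [-0.617, -0.343, 0.62, -0.342]
contact_force: [-8.5, -1.1, 5.0]
opening: 0.141
```

```bash
python3 p.py n3 .1415 -20|head -2
```

```text
t 25.45 tcp [ 0.463  -0.0332  0.1411] yaw -32.1 open 0.141 j6 15.5
F [-8.5 -1.1  5. ] M [-0.14  1.28  0.18]
```

drive_tool([
  [0.01, 0, 0, 3, 0.0],
])

```text
time: 25.55
eef_pos: [0.4629, -0.0332, 0.141]
tcp_rot: [-0.626, -0.327, 0.629, -0.325]
contact_force: [-8.3, -0.6, 6.1]
opening: 0.138
```

```bash
python3 p.py n3 .1415 -20|head -2
```

```text
t 25.55 tcp [ 0.4629 -0.0332  0.141 ] yaw -35.1 open 0.138 j6 18.5
F [-8.3 -0.6  6.1] M [-0.12  1.27  0.18]
```

drive_tool([
  [0.01, 0, 0, 3, 0.0],
])

```text
time: 25.65
eef_pos: [0.4629, -0.0332, 0.1409]
tcp_rot: [-0.634, -0.31, 0.637, -0.309]
contact_force: [-9.6, -1.1, 5.9]
opening: 0.143
```

```bash
python3 p.py n3 .1415 -20|head -2
```

```text
t 25.65 tcp [ 0.4629 -0.0332  0.1409] yaw -38.1 open 0.143 j6 21.5
F [-9.6 -1.1  5.9] M [-0.12  1.3   0.19]
```

drive_tool([
  [0.01, 0, 0, 3, 0.0],
])

```text
time: 25.75
eef_pos: [0.4628, -0.0332, 0.1408]
tcp_rot: [-0.642, -0.293, 0.645, -0.292]
contact_force: [-10.2, -0.0, 5.7]
opening: 0.146
```

```bash
python3 p.py n3 .1415 -20|head -2
```

```text
t 25.75 tcp [ 0.4628 -0.0332  0.1408] yaw -41.1 open 0.146 j6 24.5
F [-10.2  -0.    5.7] M [-0.08  1.31  0.17]
```

drive_tool([
  [0.01, 0, 0, 3, 0.0],
])

```text
time: 25.85
eef_pos: [0.4627, -0.0326, 0.1406]
tcp_rot: [-0.65, -0.277, 0.652, -0.275]
contact_force: [-8.7, 4.6, 5.4]
opening: 0.145
```

```bash
python3 p.py n3 .1415 -20|head -2
```

```text
t 25.85 tcp [ 0.4627 -0.0326  0.1406] yaw -44.0 open 0.145 j6 27.4
F [-8.7  4.6  5.4] M [0.66 1.4  0.85]
```

drive_tool([
  [0, 0, 0, 3, 0.0],
])

```text
time: 25.95
eef_pos: [0.4626, -0.0319, 0.1404]
tcp_rot: [-0.656, -0.261, 0.659, -0.258]
contact_force: [-9.1, 5.0, 5.6]
opening: 0.147
```

```bash
python3 p.py n3 .1415 -20|head -2
```

```text
t 25.95 tcp [ 0.4626 -0.0319  0.1404] yaw -46.9 open 0.147 j6 30.3
F [-9.1  5.   5.6] M [0.81 1.37 1.37]
```

drive_tool([
  [0, 0, 0, 0, 0.5],
  [0, 0, 0, 0, 0.5],
  [-1.0, 0, 0, 0, 0.5],
  [-2.5, 0, 0, 0, 0.5],
  [-2.0, 0, 0, 0, 0.5],
  [0, 0, 0, 0, 0.5],
])

```text
time: 26.55
eef_pos: [0.4672, -0.034, 0.1993]
tcp_rot: [0.661, 0.257, -0.655, 0.261]
contact_force: [-0.9, -0.5, 0.6]
opening: 0.5
```

```bash
python3 p.py n2 .196 -43.3
```

```text
t 26.55 tcp [ 0.4672 -0.034   0.1993] yaw -47.1 open 0.5 j6 30.4
F [-0.9 -0.5  0.6] M [-0.    0.01  0.03]
tool shift cm [  0.36  -4.89 -14.68] len 15.5 turn -3.8 j6 then 43.4
```

Nut 3 is home at 1.4 Nm. Nut 2 next.

drive_tool([
  [0, -1.24, -3.65, 0, 0.5],
  [0, -1.24, -3.65, 0, 0.5],
  [0, -1.24, -3.65, 0, 0.5],
  [0, -1.24, -3.65, -3.8, 0.5],
  [0, 0, 0, 0, 0.5],
  [0, 0, 0, 0, 0.5],
])

```text
time: 27.15
eef_pos: [0.5371, 0.103, 0.1938]
tcp_rot: [-0.648, -0.281, 0.649, -0.281]
contact_force: [1.2, -0.1, 0.8]
opening: 0.499
```

```bash
python3 p.py n2 .1415 -43.3
```

```text
t 27.15 tcp [0.5371 0.103  0.1938] yaw -43.2 open 0.499 j6 43.4
F [ 1.2 -0.1  0.8] M [ 0.    0.02 -0.01]
tool shift cm [ 5.23  0.4  -0.21] len 5.3 turn 0.1 j6 then 43.4
```

drive_tool([
  [0.9, 0.4, -0.21, 0, 0.5],
  [1.5, 0, 0, 0, 0.5],
  [1.5, 0, 0, 0, 0.5],
  [1.3, 0, 0, 0, 0.5],
  [0, 0, 0, 0, 0.4],
  [0, 0, 0, 0, 0.0],
  [0, 0, 0, 0, 0.0],
  [0, 0, 0, 0, 0.0],
  [0, 0, 0, 0, 0.0],
])

```text
time: 28.05
eef_pos: [0.5418, 0.1017, 0.1433]
tcp_rot: [0.649, 0.281, -0.649, 0.281]
contact_force: [-0.6, 0.6, -1.0]
opening: 0.142
```

drive_tool([
  [0.03, 0, 0, 8, 0.0],
  [0.03, 0, 0, 8, 0.0],
  [0.03, 0, 0, 8, 0.0],
  [0.03, 0, 0, 8, 0.0],
  [0.03, 0, 0, 8, 0.0],
  [0.03, 0, 0, 8, 0.0],
  [0, 0, 0, 0, 0.0],
])

```text
time: 28.75
eef_pos: [0.542, 0.1022, 0.1422]
tcp_rot: [0.707, -0.007, -0.707, -0.008]
contact_force: [-1.9, 3.6, 1.9]
opening: 0.137
```

```bash
python3 p.py n2 .1415 -20|head -2
```

```text
t 28.75 tcp [0.542  0.1022 0.1422] yaw -91.2 open 0.137 j6 91.3
F [-1.9  3.6  1.9] M [ 0.37  0.29 -0.  ]
```

drive_tool([
  [0.01, 0, 0, 3, 0.0],
])

```text
time: 28.85
eef_pos: [0.5424, 0.1021, 0.1421]
tcp_rot: [0.707, -0.025, -0.706, -0.026]
contact_force: [-0.1, 5.0, 2.2]
opening: 0.142
```

```bash
python3 p.py n2 .1415 -20|head -2
```

```text
t 28.85 tcp [0.5424 0.1021 0.1421] yaw -94.1 open 0.142 j6 94.2
F [-0.1  5.   2.2] M [ 0.42 -0.11  0.39]
```

drive_tool([
  [0.01, 0, 0, 3, 0.0],
])

```text
time: 28.95
eef_pos: [0.5435, 0.102, 0.1423]
tcp_rot: [0.708, -0.043, -0.704, -0.043]
contact_force: [3.0, 4.6, 0.2]
opening: 0.142
```

```bash
python3 p.py n2 .1415 -20|head -2
```

```text
t 28.95 tcp [0.5435 0.102  0.1423] yaw -97.0 open 0.142 j6 97.1
F [3.  4.6 0.2] M [ 0.52 -0.5   0.98]
```

drive_tool([
  [0.01, 0, 0, 3, 0.0],
])

```text
time: 29.05
eef_pos: [0.5443, 0.1019, 0.1423]
tcp_rot: [0.707, -0.06, -0.702, -0.061]
contact_force: [4.6, 4.0, -0.0]
opening: 0.14
```

```bash
python3 p.py n2 .1415 -20|head -2
```

```text
t 29.05 tcp [0.5443 0.1019 0.1423] yaw -99.8 open 0.14 j6 99.9
F [ 4.6  4.  -0. ] M [ 0.6  -0.84  1.47]
```

Nut 2 is home at 1.5 Nm, after about 110° in total. Nut 4 next.

drive_tool([
  [0, 0, 0, 0, 0.5],
  [0, 0, 0, 0, 0.5],
  [-1.0, 0, 0, 0, 0.5],
  [-2.5, 0, 0, 0, 0.5],
  [-2.0, 0, 0, 0, 0.5],
  [0, 0, 0, 0, 0.5],
])

```text
time: 29.65
eef_pos: [0.5442, 0.101, 0.2002]
tcp_rot: [0.707, -0.063, -0.702, -0.063]
contact_force: [0.5, -0.6, 1.1]
opening: 0.503
```

```bash
python3 p.py n4 .196 -89.3
```

```text
t 29.65 tcp [0.5442 0.101  0.2002] yaw -100.2 open 0.503 j6 100.3
F [ 0.5 -0.6  1.1] M [ 0.02  0.02 -0.02]
tool shift cm [ 0.47 19.82 -9.02] len 21.8 turn -10.9 j6 then 69.3
```

drive_tool([
  [0, 3.32, -1.46, 0, 0.5],
  [0, 3.32, -1.46, 0, 0.5],
  [0, 3.32, -1.46, 0, 0.5],
  [0, 3.32, -1.46, 0, 0.5],
  [0, 3.32, -1.46, 0, 0.5],
  [0, 3.32, -1.46, -5.5, 0.5],
  [0, 0, 0, -5.4, 0.5],
  [0, 0, 0, 0, 0.5],
  [0, 0, 0, 0, 0.5],
])

```text
time: 30.55
eef_pos: [0.592, -0.11, 0.1949]
tcp_rot: [-0.707, -0.004, 0.708, -0.003]
contact_force: [-0.4, -0.4, 0.0]
opening: 0.498
```

```bash
python3 p.py n4 .1415 -89.3
```

```text
t 30.55 tcp [ 0.592  -0.11    0.1949] yaw -89.5 open 0.498 j6 69.3
F [-0.4 -0.4  0. ] M [ 0.03  0.02 -0.04]
tool shift cm [ 5.34  0.01 -0.59] len 5.4 turn -0.2 j6 then 69.3
```

drive_tool([
  [0.9, 0, -0.58, 0, 0.5],
  [1.5, 0, 0, 0, 0.5],
  [1.5, 0, 0, 0, 0.5],
  [1.4, 0, 0, 0, 0.5],
  [0, 0, 0, 0, 0.4],
  [0, 0, 0, 0, 0.0],
  [0, 0, 0, 0, 0.0],
  [0, 0, 0, 0, 0.0],
  [0, 0, 0, 0, 0.0],
])

```text
time: 31.45
eef_pos: [0.5986, -0.1104, 0.1434]
tcp_rot: [0.707, 0.004, -0.707, 0.004]
contact_force: [-0.8, 0.1, -1.0]
opening: 0.143
```

drive_tool([
  [0.03, 0, 0, 8, 0.0],
  [0.03, 0, 0, 8, 0.0],
  [0.03, 0, 0, 8, 0.0],
  [0.03, 0, 0, 8, 0.0],
  [0.03, 0, 0, 8, 0.0],
  [0.03, 0, 0, 8, 0.0],
  [0, 0, 0, 0, 0.0],
])

```text
time: 32.15
eef_pos: [0.5988, -0.111, 0.142]
tcp_rot: [0.648, -0.284, -0.647, -0.284]
contact_force: [-0.5, -2.0, 0.5]
opening: 0.137
```

```bash
python3 p.py n4 .1415 -20|head -2
```

```text
t 32.15 tcp [ 0.5988 -0.111   0.142 ] yaw -137.3 open 0.137 j6 117.4
F [-0.5 -2.   0.5] M [-0.31 -0.04  0.02]
```

drive_tool([
  [0.01, 0, 0, 3, 0.0],
])

```text
time: 32.25
eef_pos: [0.598, -0.1112, 0.1417]
tcp_rot: [0.641, -0.3, -0.64, -0.299]
contact_force: [-3.7, -3.9, 1.2]
opening: 0.143
```

```bash
python3 p.py n4 .1415 -20|head -2
```

```text
t 32.25 tcp [ 0.598  -0.1112  0.1417] yaw -140.1 open 0.143 j6 120.2
F [-3.7 -3.9  1.2] M [-0.62  0.69  0.64]
```

drive_tool([
  [0.01, 0, 0, 3, 0.0],
])

```text
time: 32.35
eef_pos: [0.5969, -0.1117, 0.1413]
tcp_rot: [-0.632, 0.317, 0.634, 0.314]
contact_force: [-6.0, -5.2, 1.7]
opening: 0.141
```

```bash
python3 p.py n4 .1415 -20|head -2
```

```text
t 32.35 tcp [ 0.5969 -0.1117  0.1413] yaw -143.0 open 0.141 j6 123.1
F [-6.  -5.2  1.7] M [-0.74  1.06  1.09]
```

drive_tool([
  [0.01, 0, 0, 3, 0.0],
])

```text
time: 32.45
eef_pos: [0.5965, -0.1116, 0.1413]
tcp_rot: [-0.624, 0.333, 0.626, 0.329]
contact_force: [-6.4, -3.9, 4.1]
opening: 0.139
```

```bash
python3 p.py n4 .1415 -20|head -2
```

```text
t 32.45 tcp [ 0.5965 -0.1116  0.1413] yaw -145.9 open 0.139 j6 126.0
F [-6.4 -3.9  4.1] M [-0.58  1.17  1.41]
```

Nut 4 is home at 1.4 Nm, so all four are tight. Now the vent lever: I'll grip it 43 mm out, at a heading of about 50°.

drive_tool([
  [0, 0, 0, 0, 0.5],
  [0, 0, 0, 0, 0.5],
  [-1.0, 0, 0, 0, 0.5],
  [-2.5, 0, 0, 0, 0.5],
  [-2.0, 0, 0, 0, 0.5],
  [0, 0, 0, 0, 0.5],
])

```text
time: 33.05
eef_pos: [0.6008, -0.1106, 0.2005]
tcp_rot: [0.626, -0.333, -0.621, -0.334]
contact_force: [0.7, -0.2, 0.8]
opening: 0.504
```

```bash
python3 - <<'E'
from p import *
a=np.radians(50); xy=(.5697+.043*np.cos(a),-.0044+.043*np.sin(a)); print(xy); plan(xy,.198,-40)
E
```

```text
(np.float64(0.5973398672165212), np.float64(0.028539911054116053))
t 33.05 tcp [ 0.6008 -0.1106  0.2005] yaw -146.3 open 0.504 j6 126.3
F [ 0.7 -0.2  0.8] M [-0.01 -0.02  0.07]
tool shift cm [ 0.22 -7.43 11.77] len 13.9 turn -106.3 j6 then 33.0
```

drive_tool([
  [0, -1.86, 2.95, 0, 0.4],
  [0, -1.86, 2.95, 0, 0.4],
  [0, -1.86, 2.95, 0, 0.4],
  [0, -1.86, 2.95, -8.5, 0.4],
  [0, 0, 0, -8.5, 0.4],
  [0, 0, 0, -8.5, 0.4],
  [0, 0, 0, -8.5, 0.4],
  [0, 0, 0, -8.5, 0.4],
  [0, 0, 0, -8.5, 0.4],
  [0, 0, 0, -8.5, 0.4],
])

```text
time: 34.05
eef_pos: [0.5944, 0.0297, 0.1947]
tcp_rot: [-0.706, -0.022, 0.707, -0.022]
contact_force: [-0.1, -0.4, -0.0]
opening: 0.396
```

drive_tool([
  [0, 0, 0, -8.5, 0.4],
  [0, 0, 0, -8.5, 0.4],
  [0, 0, 0, -8.5, 0.4],
  [0, 0, 0, -8.5, 0.4],
  [0, 0, 0, -8.5, 0.4],
  [0, 0, 0, -4.3, 0.4],
  [0, 0, 0, 0, 0.4],
])

```text
time: 34.75
eef_pos: [0.5944, 0.0296, 0.1947]
tcp_rot: [-0.641, -0.299, 0.641, -0.298]
contact_force: [-0.4, -0.5, -1.1]
opening: 0.396
```

```bash
python3 - <<'E'
from p import *
a=np.radians(50); xy=(.5697+.043*np.cos(a),-.0044+.043*np.sin(a)); plan(xy,.149,-40)
c=cam("side"); cv2.imwrite("pics/s7.png",cv2.resize(c["frame"][150:310,180:380],(750,600),interpolation=cv2.INTER_CUBIC)[:,:,::-1])
E
```

```text
t 34.75 tcp [0.5944 0.0296 0.1947] yaw -40.0 open 0.396 j6 33.1
F [-0.4 -0.5 -1.1] M [-0.07  0.06 -0.09]
tool shift cm [ 4.57  0.3  -0.11] len 4.6 turn -0.0 j6 then 33.0
```

View pics/s7.png

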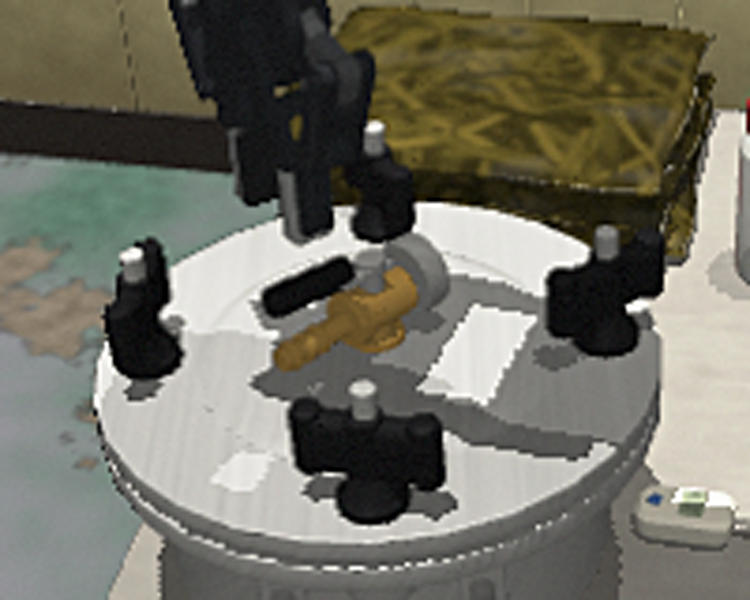

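All four wings have turned, and the open jaws straddle the lever grip at about (310,285). Descending to grip it.

drive_tool([
  [0.8, 0.3, -0.11, 0, 0.4],
  [1.3, 0, 0, 0, 0.4],
  [1.3, 0, 0, 0, 0.4],
  [1.1, 0, 0, 0, 0.4],
  [0, 0, 0, 0, 0.4],
  [0, 0, 0, 0, 0.0],
  [0, 0, 0, 0, 0.0],
  [0, 0, 0, 0, 0.0],
], force=25)

```text
time: 35.6
eef_pos: [0.5977, 0.0284, 0.151]
tcp_rot: [0.641, 0.299, -0.641, 0.298]
contact_force: [-0.3, -0.3, -0.6]
opening: 0.143
```

```bash
python3 p.py n1 .1415 -40
```

```text
t 35.6 tcp [0.5977 0.0284 0.151 ] yaw -40.1 open 0.143 j6 33.1
F [-0.3 -0.3 -0.6] M [ 0.1   0.17 -0.05]
tool shift cm [ 0.95  6.28 -4.64] len 7.9 turn -0.1 j6 then 33.4
```

drive_tool([
  [0, 0.6, 0.04, 8, 0.0],
  [0, 0.6, 0.04, 8, 0.0],
  [0, 0.6, 0.04, 8, 0.0],
  [0, 0.6, 0.04, 8, 0.0],
  [0, 0.6, 0.04, 8, 0.0],
  [0, 0.6, 0.04, 8, 0.0],
  [0, 0.6, 0.04, 8, 0.0],
  [0, 0.6, 0.04, 8, 0.0],
  [0, 0.6, 0.04, 8, 0.0],
  [0, 0, 0, 0, 0.0],
])

```text
time: 36.6
eef_pos: [0.6099, -0.0215, 0.1508]
tcp_rot: [-0.694, 0.136, 0.694, 0.135]
contact_force: [-1.5, -0.2, -1.1]
opening: 0.145
```

```bash
python3 p.py n1 .1415 -40|head -2
```

```text
t 36.6 tcp [ 0.6099 -0.0215  0.1508] yaw -112.1 open 0.145 j6 100.6
F [-1.5 -0.2 -1.1] M [-0.01  0.27 -0.02]
```

drive_tool([
  [0, 0.3, 0.01, 4, 0.0],
])

```text
time: 36.7
eef_pos: [0.609, -0.0239, 0.1509]
tcp_rot: [0.689, -0.159, -0.689, -0.158]
contact_force: [-1.4, -0.9, -2.7]
opening: 0.141
```

```bash
python3 p.py n1 .1415 -40|head -2
```

```text
t 36.7 tcp [ 0.609  -0.0239  0.1509] yaw -115.9 open 0.141 j6 104.2
F [-1.4 -0.9 -2.7] M [-0.19  0.23  0.13]
```

drive_tool([
  [0, 0.22, 0.01, 3, 0.0],
])

```text
time: 36.8
eef_pos: [0.6079, -0.0259, 0.1509]
tcp_rot: [0.685, -0.177, -0.685, -0.176]
contact_force: [-0.8, -1.0, -1.3]
opening: 0.144
```

```bash
python3 p.py n1 .1415 -40|head -2
```

```text
t 36.8 tcp [ 0.6079 -0.0259  0.1509] yaw -118.9 open 0.144 j6 107.0
F [-0.8 -1.  -1.3] M [-0.17  0.1   0.09]
```

drive_tool([
  [0, 0.22, 0.01, 3, 0.0],
])

```text
time: 36.9
eef_pos: [0.6069, -0.0277, 0.1509]
tcp_rot: [0.68, -0.195, -0.68, -0.194]
contact_force: [0.4, 0.0, -2.1]
opening: 0.136
```

```bash
python3 p.py n1 .1415 -40|head -2
```

```text
t 36.9 tcp [ 0.6069 -0.0277  0.1509] yaw -121.9 open 0.136 j6 109.8
F [ 0.4  0.  -2.1] M [-0.02 -0.07  0.24]
```

drive_tool([
  [0, 0.22, 0.01, 3, 0.0],
])

```text
time: 37.0
eef_pos: [0.6063, -0.0291, 0.151]
tcp_rot: [0.676, -0.211, -0.674, -0.212]
contact_force: [2.3, 1.4, -2.7]
opening: 0.143
```

```bash
python3 p.py n1 .1415 -40|head -2
```

```text
t 37.0 tcp [ 0.6063 -0.0291  0.151 ] yaw -124.8 open 0.143 j6 112.5
F [ 2.3  1.4 -2.7] M [ 0.25 -0.48  0.64]
```

drive_tool([
  [0, 0.22, 0.01, 2, 0.0],
  [0, 0, 0, 0, 0],
])

```text
time: 37.2
eef_pos: [0.606, -0.0298, 0.1511]
tcp_rot: [0.673, -0.221, -0.67, -0.224]
contact_force: [5.6, 3.1, -2.8]
opening: 0.141
```

```bash
python3 p.py n1 .1415 -40|head -2
```

```text
t 37.2 tcp [ 0.606  -0.0298  0.1511] yaw -126.7 open 0.141 j6 114.2
F [ 5.6  3.1 -2.8] M [ 0.56 -0.72  0.84]
```

The lever is on its stop, with reaction rising. Releasing, lifting and moving clear for a last look.

drive_tool([
  [0, 0, 0, 0, 0.5],
  [0, 0, 0, 0, 0.5],
  [-1.5, 0, 0, 0, 0.5],
  [-3, 0, 0, 0, 0.5],
  [-4, 0, 0, 0, 0.5],
  [-3, 0, 0, 0, 0.5],
  [0, 4, 0, 0, 0.5],
  [0, 4, 0, 0, 0.5],
  [0, 4, 0, 0, 0.5],
  [0, 4, 0, 0, 0.5],
])

```text
time: 38.2
eef_pos: [0.5071, -0.1602, 0.2679]
tcp_rot: [0.672, -0.225, -0.67, -0.224]
contact_force: [0.1, -0.1, 0.1]
opening: 0.501
```

drive_tool([
  [0, 4, -3, 0, 0.5],
  [0, 4, -3, 0, 0.5],
  [0, 3, -3, 0, 0.5],
  [0, 2, -3, 0, 0.5],
  [0, 0, -3, 0, 0.5],
  [0, 0, -3, 0, 0.5],
  [0, 0, 0, 0, 0.5],
  [0, 0, 0, 0, 0.5],
])

```text
time: 39.0
eef_pos: [0.5731, -0.3713, 0.2665]
tcp_rot: [0.671, -0.225, -0.67, -0.224]
contact_force: [-0.1, 0.4, -0.3]
opening: 0.498
```

```bash
python3 - <<'E'
from h import *
S,r,g=st(); print(S["time"],S["eef_pos"].round(3),S["contact_force"].round(1))
t=cam("top"); s=cam("side")
a=cv2.resize(t["frame"][125:330,170:480],(605,400),interpolation=cv2.INTER_CUBIC)
cv2.imwrite("pics/t8.png",cv2.resize(t["frame"][135:290,210:385],(677,600),interpolation=cv2.INTER_CUBIC)[:,:,::-1])
cv2.imwrite("pics/t9.png",t["frame"][:,:,::-1])
# bystander change vs start
o=cv2.imread("pics/top0.png")[:,:,::-1]
for n,(x0,x1,y0,y1) in dict(jar=(418,472,283,328),tape=(168,228,278,338),scissrs=(345,435,295,355)).items():
    print(n,np.abs(o[y0:y1,x0:x1].astype(int)-t["frame"][y0:y1,x0:x1]).mean().round(1))
E
```

```text
39.0 [ 0.573 -0.371  0.267] [-0.1  0.4 -0.3]
jar 59.5
tape 14.9
scissrs 47.6
```

View pics/t8.png

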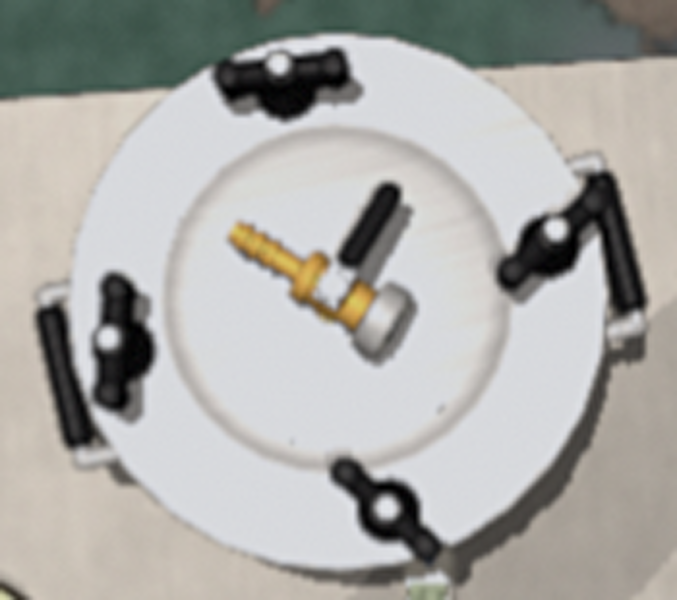

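The final top view shows the lever pointing up-right, between nuts 4 and 1, and about square to the spout. All the wings are turned. I'll check the angles and the bystanders by number.

```bash
python3 - <<'E'
from h import *
t=cam("top"); s=cam("side")
T=lambda p: np.array(p)/3.87+[210,135]-0.37
def ang(p,q,z): E=onplane(t,[T(p),T(q)],z); d=E[0]-E[1]; return np.degrees(np.arctan2(d[1],d[0])).round(1)
print("lever",ang((390,190),(346,262),.193),"want -30; ", "spout",ang((238,233),(300,272),.165))
for n,p,q in (("n1",(228,75),(338,66)),("n2",(116,285),(111,395)),("n3",(345,470),(429,546)),("n4",(603,185),(510,274))): print(n,ang(p,q,.180))
o=cv2.imread("pics/side0.png")[:,:,::-1]
for n,f0 in (("before",o),("after",s["frame"])):
    h=cv2.cvtColor(np.ascontiguousarray(f0),cv2.COLOR_RGB2HSV)
    m=((h[...,0]<8)|(h[...,0]>172))&(h[...,1]>150)&(h[...,2]>90); m[:,:365]=0;m[:,420:]=0;m[:150]=0;m[205:]=0
    ys,xs=np.nonzero(m); print(n,"cap",len(xs),xs.mean().round(1) if len(xs) else None,ys.mean().round(1) if len(ys) else None)
d=np.abs(o.astype(int)-s["frame"])
print("tape side diff",d[350:435,330:415].mean().round(1))
E
```

```text
lever -29.8 want -30;  spout 59.0
n1 95.9
n2 -0.6
n3 49.2
n4 -44.8
before cap 484 393.1 180.2
after cap 435 393.6 180.1
tape side diff 5.5
```

```bash
python3 -c "
from plant import sign_off; print(sign_off())"
```

```text
the job is handed in; nothing more can be done
None
```

The pot is sealed and the job is handed in, at about 39 s of the 72 s allowed.

**Nuts:** I tightened in the order 1-3-2-4, in two passes. The first pass was 60° on each nut. In the second, each nut went to its stop, where the turning moment jumped from about 0.2 Nm to 1.4–1.6 Nm. The final picture gives total turns of about 113°, 107°, 126° and 105° for nuts 1 to 4.

**Vent:** I left it open until all four nuts were tight, then turned the lever clockwise to its stop. It measured −29.8° against −30.2° expected. The spout measured 59°, so the lever is about 89° from it.

**Checks that disagreed or fell short:**
- **Fingertip height:** the fingertips stood about 26 mm higher than the reported TCP, so my first grip on nut 1 closed on the stud above the wing. I opened and lowered it before turning anything.
- **Nuts 2 and 4:** their picture totals are 2–4° under the smallest possible turn to the stop (109°). I put this down to picking error, as the stop was clearly felt on both.
- **Lid level:** I did not measure it separately.
- **Bystanders:** the jar's cap is within half a pixel of its starting place in the side view; the arm and its shadow covered it from above. For the tape roll I only compared that patch of the side picture with the start, and it had hardly changed.

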